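# Turn the flow-valve handwheel to the red set mark

### The job

Turn the black handwheel of the flow valve counter-clockwise, seen from above, until its orange pointer stands at the red mark on the dial, then let go of it. It takes several grasps; leave the amber bottle and the beaker in their places.

Things in the scene. Friction and masses are not known exactly. Their poses are not given: they have to be found in the camera images.
- flow_valve: the flow valve that carries the handwheel, fixed to the bench: brass body with two steel hose stubs on a 124 x 124 mm aluminium base plate, 92 mm high up to its white dial (diameter 134 mm, 21 mm below the wheel's centre). Origin at the centre of its underside, under the wheel's axis; its x axis is the zero line of the dial.
- wheel_centre (a point): centre of the black handwheel, on its upright axis, half-way up the rim. Solid round wheel, diameter 64 mm, rim 22 mm high (11 mm above and below this point; 102 to 124 mm above the bench). Hold it across the diameter from above; fingers may reach down to the rim's underside, with only the 3 mm thick pointer (top 14 mm below this point) under it. x axis: direction of the pointer.
- valve_wheel (a joint): angle of the handwheel in rad, 0 to 5.8 with a stop at each end, starting at 0.05 to 0.4; grows counter-clockwise seen from above (opening). The pointer's direction is this angle from the valve's zero line. A friction of about 0.2 N m holds the wheel where it is left; there is no spring and no free play.
- pointer_tip (a point): tip of the orange pointer fixed to the handwheel's underside, 56 mm out from the wheel's axis, over the white dial
- red_mark_point (a point): the point where the pointer's tip stands when it is exactly at the red mark: 56 mm out from the wheel's axis, at the inner edge of the red clip (12 mm wide along the dial's edge, 14 mm long). Its x axis points from the wheel's axis outwards through the red mark. It lies 3.9 to 5.3 rad counter-clockwise from the zero line.
- green_mark_point (a point): the same for the green clip, another setting, which the pointer passes on its way and where it must not stay
- amber: amber glass bottle with black cap, 62 mm wide, 125 mm tall, standing loose behind the valve, origin at the centre of its underside; a bystander, leave it alone
- beaker: clear beaker, 56 mm wide, 70 mm tall, standing loose on the far right of the bench's front edge, origin at the centre of its underside; a bystander, leave it alone

How it is judged:
At the end, for the whole second after the job is handed in: The pointer's tip stands within 6 mm of the exact red-mark point (within the 12 mm width of the red clip, about 6 degrees either way) and the wheel is at rest. The amber bottle and the beaker are still in their places, within 30 mm (horizontal distance between pointer_tip and red_mark_point below 0.006 m and velocity of joint valve_wheel between -0.03 and 0.03 rad/s and distance of each of amber, beaker from where it was at the start of the episode below 0.03 m); the robot touches nothing.
It fails at once if the amber bottle or the beaker is pushed or knocked more than 30 mm from its place (distance of any of amber, beaker from where it was at the start of the episode above 0.03 m).
It also fails if it takes over 42 s, if anything falls off the work surface, if the arm or the gripper's body presses on something with over 40 N, if the wrist force passes 120 N, or if a joint passes its speed limit or range.

### The arm

A 7-joint arm with a two-finger parallel gripper is mounted at the origin on a cart in front of the work surface, level with it; the furniture and walls round the work are solid. World frame = base frame: x ahead of the robot, y to its left, z up, the work surface at z = 0. Lengths are in m, angles in rad, forces in N, time in s.
With the tool pointing down it reaches from about 0.4 to 0.85 m from the base axis. Payload 10.4 kg.
Tool frame: the origin (TCP) lies at the very end of the fingers, on their centre line; the grasp point (between the pads) lies 19 mm behind it (manip.tcp_to_grasp is the distance from the TCP to the grasp point, in m); x points along the fingers, y is the direction in which the jaws open and shut, and the axes are right-handed (so a half turn about x gives the same grasp; the last joint's range is limited). The gripper opens to 85 mm and grips with 20 to 120 N. Pads are 22 mm wide; open, the fingers measure 114 mm over their backs; the gripper's body (76 mm by 85 mm) begins 54 mm behind the grasp point. The pads swing forward as they close: fully open they stand 13 mm farther back than shut.
Start: joints at [-1.183, 0.332, -0.065, 1.46, 0.022, 1.35, -0.088], TCP at [0.25, 0.573, 0.231] pointing down, gripper open.
Joint ranges: [-2.6, 2.6], [-0.5, 2.12], [-1.47, 1.34], [0.16, 2.42], [-1.27, 4.41], [0.06, 2.06], [-2.6, 2.6]. Speed limits (rad/s): [2.22, 2.22, 2.79, 2.79, 3.14, 3.14, 3.14].

### API

Orientations are given as a unit quaternion [x, y, z, w].
In Python, from workcell import manip, cams, hand_in gives the robot as it stands.
- The arm moves only by the shell command python3 -m handwheel 'ROWS' [FORCE]. ROWS is text: rows parted by semicolons, each of 7 numbers parted by spaces: the shift along the tool's x, y, z in mm, then the turn, a rotation vector about the tool's x, y, z in rad, then the finger opening in mm, from 0 to 85.4. A call has 1 to 8 rows; each row shifts and turns the commanded pose from where the row before left it, along the tool's axes as they then stand; what a row does not reach is not made up. A row lasts 1/10 s, in which the tool goes at most 50 mm and 8.59 degrees, less where a joint would pass 70% of its speed; a pose out of reach is approached as far as the arm can. A call with a gripper value outside its range is refused whole. The fingers move at their own pace and stop on an object; FORCE is the grip in N (left out, the last holds). Time passes only in rows, so rows that do not move let the fingers close. It gives the time, the measured TCP pose, the force and the opening at its end, in the units of the state.
- manip.get_obs(): the state, without advancing time (a new reading comes with each control period).
- cams.camera(name): name is "scene" or "top"; returns a dict with "color" (480x640x3 uint8, blue, green, red), "depth" (480x640 float32, m along the optical axis (not along the pixel's ray), 0 where there is no reading), "camera_matrix" (3x3 intrinsics, pixels), "origin" and "attitude" of the camera in the world. Camera axes: x right, y down, z forward; pixel columns grow to the right and rows downward; lengths in m; the calibration is good to about 2 mm. A picture is of the moment at which its call begins.
- hand_in(): hands the job in, once; it reports no verdict.
Trained networks look in the newest picture that a camera, given by its name, has taken for a name from the list of things; names that differ only in an ending like _2 or _b are one class to them, and where a whole thing is asked for, a point or a joint stands for the part that bears it (a point fixed in the world has none). Each returns a list of dicts, best first, with "conf" (0 to 1); they miss things now and then, are a little off and sometimes report something else, mostly with a low value. They report only what shows in the picture. A call takes as long as a camera call.
- cams.recognise(camera, thing): "box" ([left, top, width, height] in pixels, round what is visible of it).
- cams.outline_of(camera, thing): "region" (480x640 bool, what is visible of it) and "box" ([left, top, width, height] in pixels, round what is visible of it).
The state is a dict: "clock": time; "joint_pos": joint angles; "joint_velocities": joint speeds; "tau": joint torques, N m; "position": TCP position; "ee_rot": TCP orientation; "ft_force": force on the tool from outside, world axes, zero at the start; "torque": the same for the moment, N m; "grip_width": opening from 0.0 (shut) to 1.0 (fully open).
Only numpy, scipy, OpenCV 4.12 (cv2) and the standard library are available. Lean on these libraries where they do the work, as an engineer would, in place of code of your own. Each camera call takes 0.05 s, during which the arm holds its last target.

## Working session

There is one attempt and no reset: what is moved stays moved. The work goes in short steps, Python scripts to look and compute and a shell command to move; the robot and the scene stay as the last step left them, time stands still between calls to the robot, and variables do not carry over. Pictures are saved under pics/ and viewed, and the job is handed in when it is done.

```bash
ls; mkdir -p pics; cat > h.py <<'E'
import numpy as np,cv2
from workcell import manip,cams
from scipy.spatial.transform import Rotation as R
def att(c):
    a=np.array(c["attitude"],float)
    return a if a.shape==(3,3) else R.from_quat(a).as_matrix()
def world(c,u,v,d):
    K=np.array(c["camera_matrix"]);p=np.array([(u-K[0,2])/K[0,0],(v-K[1,2])/K[1,1],1.0])*d
    return att(c)@p+np.array(c["origin"])
def onz(c,u,v,z):
    K=np.array(c["camera_matrix"]);r=att(c)@np.array([(u-K[0,2])/K[0,0],(v-K[1,2])/K[1,1],1.0])
    o=np.array(c["origin"]);return o+r*(z-o[2])/r[2]
def proj(c,p):
    K=np.array(c["camera_matrix"]);q=K@(att(c).T@(np.array(p)-np.array(c["origin"])));return q[:2]/q[2]
E
python3 - <<'E'
from h import *
print({k:(np.round(v,3).tolist() if not isinstance(v,float) else v) for k,v in manip.get_obs().items()})
for n in("scene","top"):
    c=cams.camera(n);cv2.imwrite(f"pics/{n}0.png",c["color"]);print(n,c["origin"],c["attitude"],c["camera_matrix"])
    for t in("wheel_centre","pointer_tip","red_mark_point","green_mark_point","flow_valve","amber","beaker"):
        print(t,[(np.round(x["box"]).tolist(),round(x["conf"],2)) for x in cams.recognise(n,t)[:3]])
E
```

```text
pics
{'clock': 0.0, 'joint_pos': [-1.183, 0.333, -0.065, 1.461, 0.022, 1.35, -0.089], 'joint_velocities': [0.0, 0.003, 0.001, -0.001, -0.002, 0.001, 0.001], 'tau': [-0.0, -62.542, 0.049, -39.161, 0.016, 0.01, 0.0], 'position': [0.249, 0.573, 0.231], 'ee_rot': [0.144, 0.692, -0.145, 0.692], 'ft_force': [0.057, -0.428, -0.074], 'torque': [0.008, -0.041, 0.014], 'grip_width': 1.002512385662306}
scene [1.26085276 0.5665186  0.98176014] [ 0.42398155  0.81459472 -0.34975173 -0.18533436] [[445.0193629    0.         315.03317563]
 [  0.         445.0193629  241.00306213]
 [  0.           0.           1.        ]]
wheel_centre [([422.0, 282.0, 28.0, 35.0], 0.64)]
pointer_tip [([422.0, 285.0, 28.0, 31.0], 0.62)]
red_mark_point []
green_mark_point []
flow_valve [([398.0, 281.0, 59.0, 64.0], 0.67)]
amber []
beaker []
top [0.30254962 0.07047141 1.15048005] [-0.69837331  0.7092126  -0.07268814  0.0633138 ] [[469.53361895   0.         320.75454896]
 [  0.         469.53361895 243.23329133]
 [  0.           0.           1.        ]]
wheel_centre [([148.0, 239.0, 30.0, 29.0], 0.84)]
pointer_tip [([148.0, 236.0, 28.0, 33.0], 0.9), ([470.0, 304.0, 30.0, 24.0], 0.35)]
red_mark_point []
green_mark_point [([182.0, 274.0, 4.0, 6.0], 0.36)]
flow_valve [([138.0, 227.0, 76.0, 69.0], 0.67)]
amber [([178.0, 158.0, 37.0, 37.0], 0.9), ([148.0, 237.0, 28.0, 32.0], 0.6)]
beaker [([468.0, 301.0, 36.0, 28.0], 0.7)]
```

View pics/scene0.png

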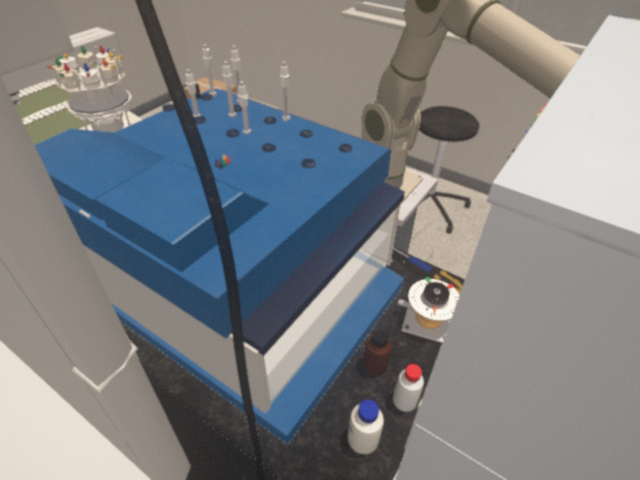

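View pics/top0.png

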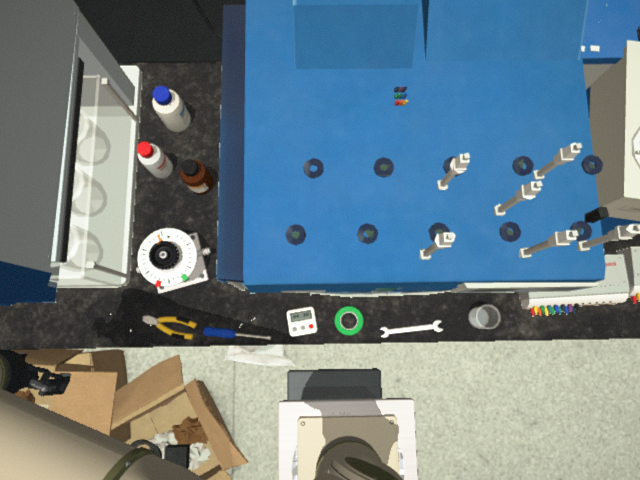

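```bash
python3 - <<'E'
from h import *
a=cv2.imread("pics/top0.png")[200:310,110:240];cv2.imwrite("pics/topz.png",cv2.resize(a,None,fx=5.4,fy=5.4,interpolation=cv2.INTER_CUBIC))
a=cv2.imread("pics/scene0.png")[260:360,380:480];cv2.imwrite("pics/scz.png",cv2.resize(a,None,fx=5.5,fy=5.5,interpolation=cv2.INTER_CUBIC))
c=cams.camera("top")
d=c["depth"]
for (u,v) in[(163,254),(150,245),(185,258),(197,280),(194,168),(190,268),(240,270),(240,150),(130,255),(90,255),(140,130),(100,200),(60,200),(130,90),(260,200),(205,255),(225,200)]:
    print(u,v,np.round(world(c,u,v,d[v,u]),3))
E
```

```text
163 254 [0.483 0.404 0.125]
150 245 [0.511 0.445 0.091]
185 258 [0.48  0.365 0.089]
197 280 [0.438 0.356 0.009]
194 168 [0.681 0.341 0.129]
190 268 [0.456 0.351 0.095]
240 270 [0.418 0.203 0.317]
240 150 [0.647 0.207 0.315]
130 255 [0.501 0.518 0.019]
90 255 [0.47  0.528 0.2  ]
140 130 [0.834 0.52  0.   ]
100 200 [0.594 0.528 0.175]
60 200 [0.548 0.526 0.331]
130 90 [0.912 0.525 0.065]
260 200 [0.518 0.157 0.416]
205 255 [0.495 0.332 0.038]
225 200 [0.548 0.233 0.317]
```

View pics/topz.png

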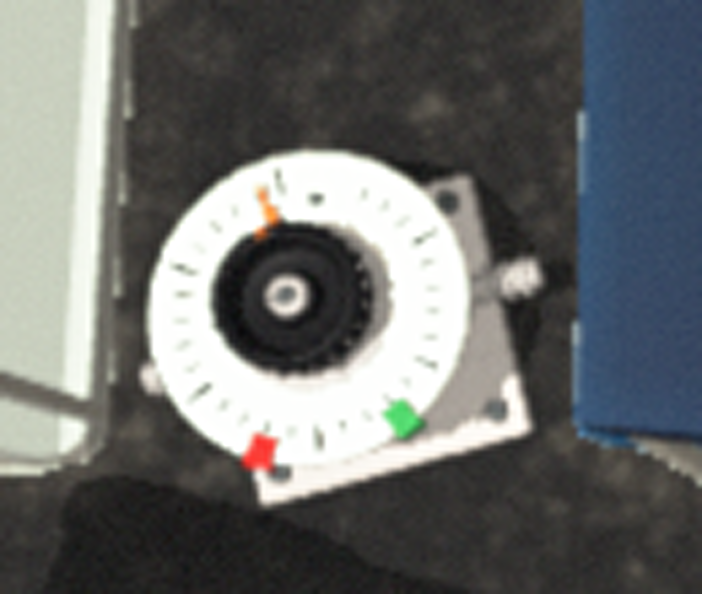

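View pics/scz.png

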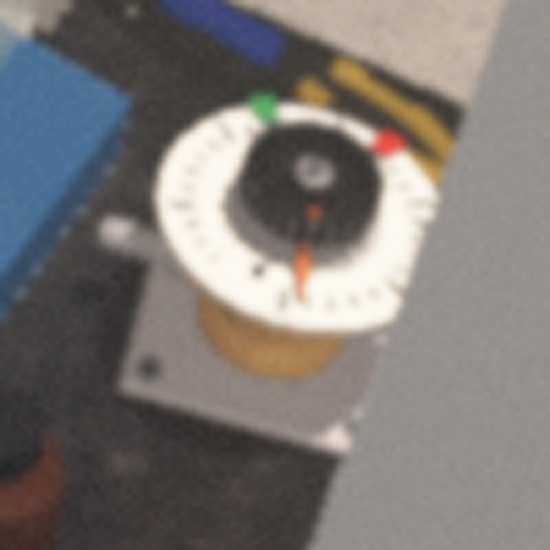

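```bash
cat > m.py <<'E'
from h import *
def blobs(n,z=0.097,tag=None,w=None):
    c=cams.camera(n);hsv=cv2.cvtColor(c["color"],cv2.COLOR_BGR2HSV)
    H,S,V=[hsv[...,i].astype(int) for i in range(3)]
    out={}
    P=proj(c,[0.475,0.40,0.1]);yy,xx=np.mgrid[:480,:640];near=np.hypot(xx-P[0],yy-P[1])<45
    for nm,m in dict(red=((H<4)|(H>174))&(S>150)&(V>100),green=(H>45)&(H<80)&(S>120)&(V>80),orange=(H>5)&(H<16)&(S>150)&(V>140)).items():
        m=m&near; k,l,st,ce=cv2.connectedComponentsWithStats(m.astype(np.uint8))
        out[nm]=[(st[i,4],np.round(ce[i],1).tolist(),np.round(onz(c,*ce[i],z),4)[:2].tolist()) for i in range(1,k) if st[i,4]>=3]
    if tag: 
        a=c["color"][200:310,110:240] if n=="top" else c["color"][260:360,380:480]
        cv2.imwrite(f"pics/{tag}.png",cv2.resize(a,None,fx=5,fy=5,interpolation=cv2.INTER_CUBIC))
    return c,out
E
python3 - <<'E'
from m import *
for n in("top","scene"):
    c,o=blobs(n)
    for k,v in o.items(): print(n,k,v)
    # dial: white points with depth z .085-.1
    d=c["depth"];ys,xs=np.nonzero(d>0)
    K=c["camera_matrix"];p=np.stack([(xs-K[0,2])/K[0,0],(ys-K[1,2])/K[1,1],np.ones(len(xs))])*d[ys,xs]
    W=(att(c)@p).T+c["origin"]
    for lo,hi in((.083,.1),(.118,.13)):
        s=W[(W[:,2]>lo)&(W[:,2]<hi)&(abs(W[:,0]-.475)<.09)&(abs(W[:,1]-.4)<.09)]
        print(len(s),np.median(s,0)[:3], cv2.minEnclosingCircle(s[:,:2].astype(np.float32)))
    s=c["color"]
    # dial ellipse by brightness
    g=s.min(2)>190
    print(cams.recognise(n,"red_mark_point"),cams.recognise(n,"green_mark_point"))
E
```

```text
top red [(np.int32(24), [157.4, 283.6], [0.4211, 0.422])]
top green [(np.int32(22), [184.2, 277.5], [0.4339, 0.3627])]
top orange [(np.int32(5), [159.6, 239.4], [0.5221, 0.4221])]
1992 [0.47591208 0.39812922 0.09226023] ((0.4806066155433655, 0.40652787685394287), 0.06953632831573486)
385 [0.48172413 0.40554628 0.12260175] ((0.48201167583465576, 0.4053707420825958), 0.03312884643673897)
[] [{'box': [184.3, 276.3, 3.8, 0.3], 'conf': 0.38}, {'box': [177.4, 158.1, 35.5, 36.6], 'conf': 0.19}]
scene red [(np.int32(10), [450.5, 285.2], [0.4233, 0.4221])]
scene green []
scene orange []
1130 [0.50570101 0.40831665 0.09039534] ((0.4810754954814911, 0.4061158001422882), 0.07022079825401306)
213 [0.48622785 0.40661153 0.12096014] ((0.4851987659931183, 0.4062676429748535), 0.033113472163677216)
[] []
```

```bash
cat > rect.py <<'E'
from h import *
import sys
def rect(n,tag,N=3,z=0.0925,cx=.481,cy=.406):
    im=np.mean([ (c:=cams.camera(n))["color"].astype(float) for _ in range(N)],0).astype(np.uint8)
    S=560;r=.085
    gy,gx=np.mgrid[:S,:S]
    X=cx+r*(1-2*gy/S);Y=cy+r*(1-2*gx/S)
    K=np.array(c["camera_matrix"]);q=K@att(c).T@(np.stack([X.ravel(),Y.ravel(),np.full(S*S,z)])-np.array(c["origin"])[:,None])
    u=(q[0]/q[2]).reshape(S,S).astype(np.float32);v=(q[1]/q[2]).reshape(S,S).astype(np.float32)
    o=cv2.remap(im,u,v,cv2.INTER_CUBIC)
    for a in range(0,360,30):
        t=np.radians(a);p=lambda rr:(int(S/2-rr/r*S/2*np.sin(t)),int(S/2-rr/r*S/2*np.cos(t)))
        cv2.line(o,p(.072),p(.08),(255,255,0),1);cv2.putText(o,str(a),p(.078),0,.4,(0,255,255),1)
    cv2.circle(o,(S//2,S//2),int(.056/r*S/2),(255,0,255),1)
    cv2.imwrite(f"pics/{tag}.png",o)
if __name__=="__main__":
    rect(sys.argv[1],sys.argv[2])
E
python3 rect.py top rt0; python3 rect.py scene rs0
```

```text
(no output)
```

View pics/rt0.png

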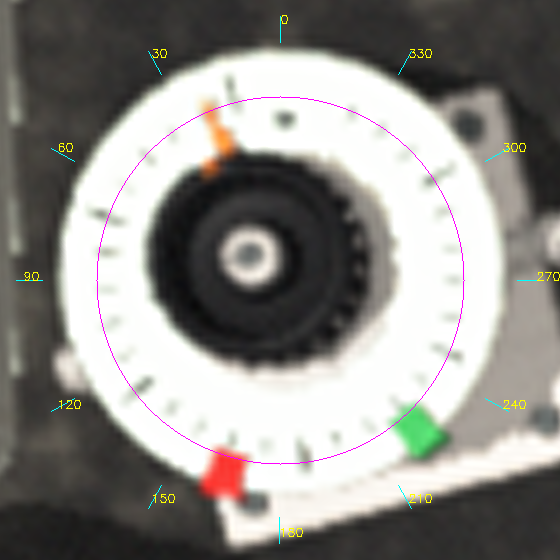

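View pics/rs0.png

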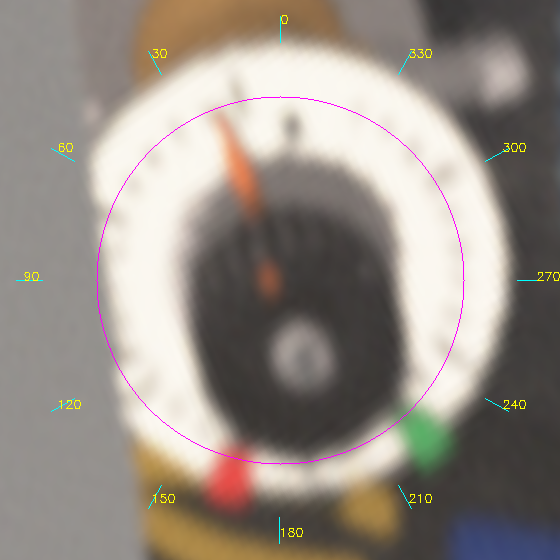

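```bash
python3 - <<'E'
from h import *
o=manip.get_obs();M=R.from_quat(o["ee_rot"]).as_matrix();print(M.round(3),o["position"])
for t in [(o["position"][0],.406,.231),(.481,.406,.231)]: print((M.T@(np.array(t)-o["position"])*1000).round(1))
y=M[:,1];print("yaw y",np.degrees(np.arctan2(y[1],y[0])))
c=cams.camera("top");d=c["depth"]
# obstacle map: heights near
ys,xs=np.nonzero(d>0);K=c["camera_matrix"];p=np.stack([(xs-K[0,2])/K[0,0],(ys-K[1,2])/K[1,1],np.ones(len(xs))])*d[ys,xs]
W=(att(c)@p).T+c["origin"]
for x0 in np.arange(.3,.7,.05):
    print(round(x0,2),[ (lambda s: round(s[:,2].max(),2) if len(s) else None)(W[(abs(W[:,0]-x0)<.025)&(abs(W[:,1]-y0)<.02)]) for y0 in np.arange(.2,.62,.04)])
E
```

```text
[[-0.     0.399  0.917]
 [ 0.     0.917 -0.399]
 [-1.     0.    -0.   ]] [0.24955119 0.57303048 0.23134492]
[   0.3 -153.1   66.7]
[  0.3 -60.7 278.9]
yaw y 66.46490484497912
0.3 [np.float64(0.02), np.float64(0.02), np.float64(0.03), np.float64(0.03), np.float64(0.02), np.float64(0.02), np.float64(0.02), np.float64(0.01), np.float64(0.43), np.float64(0.42), np.float64(0.27)]
0.35 [np.float64(0.01), np.float64(0.01), np.float64(0.01), np.float64(0.02), np.float64(0.02), np.float64(0.02), np.float64(0.02), np.float64(0.02), np.float64(0.48), np.float64(0.01), np.float64(0.01)]
0.4 [np.float64(0.41), np.float64(0.32), np.float64(0.01), np.float64(0.01), np.float64(0.1), np.float64(0.1), np.float64(0.1), np.float64(0.01), np.float64(0.48), np.float64(0.22), np.float64(0.22)]
0.45 [np.float64(0.42), np.float64(0.32), np.float64(0.06), np.float64(0.01), np.float64(0.13), np.float64(0.13), np.float64(0.13), np.float64(0.1), np.float64(0.49), np.float64(0.22), np.float64(0.22)]
0.5 [np.float64(0.42), np.float64(0.32), None, np.float64(0.09), np.float64(0.13), np.float64(0.13), np.float64(0.13), np.float64(0.1), np.float64(0.5), np.float64(0.19), None]
0.55 [np.float64(0.42), np.float64(0.32), None, np.float64(0.01), np.float64(0.09), np.float64(0.1), np.float64(0.1), np.float64(0.01), np.float64(0.51), np.float64(0.19), np.float64(0.19)]
0.6 [np.float64(0.42), np.float64(0.32), None, np.float64(0.01), np.float64(0.01), np.float64(0.01), np.float64(0.01), np.float64(0.01), np.float64(0.52), np.float64(0.19), np.float64(0.19)]
0.65 [np.float64(0.42), np.float64(0.32), None, np.float64(0.1), np.float64(0.13), np.float64(0.09), np.float64(0.01), np.float64(0.01), np.float64(0.52), np.float64(0.19), np.float64(0.19)]
```

```bash
python3 -m handwheel '0 -38 17 0 0 0 85; 0 -38 17 0 0 0 85; 0 -38 17 0 0 0 85; 0 -38 16 0 0 0 85; 0 18 42 0 0 0 85; 0 18 42 0 0 0 85; 0 18 42 0 0 0 85; 0 0 0 0 0 0 85' 60; python3 -c "
from h import *
o=manip.get_obs();print(np.round(o['joint_pos'],2),np.round(o['ft_force'],1))"
```

```text
clock: 2.3
position: [0.3931, 0.4036, 0.2309]
ee_rot: [0.146, 0.691, -0.147, 0.693]
ft_force: [-0.1, 0.1, -0.8]
grip_width: 0.997
[-0.96  0.19  0.09  1.64 -0.01  1.31  0.28] [-0.1  0.1 -0.8]
```

```bash
python3 -m handwheel '0 18.6 40 0 0 0 85; 0 18.6 40 0 0 0 85; 0 0 0 0.148 0 0 85; 0 0 0 0.148 0 0 85; 0 0 0 0.148 0 0 85; 0 0 0 0.148 0 0 85; 0 0 0 0.148 0 0 85; 0 0 0 0.148 0 0 85' 60;  python3 -m handwheel '0 0 0 0.148 0 0 85; 0 0 0 0.148 0 0 85; 0 0 0 0.148 0 0 85; 0 0 0 0.148 0 0 85; 0 0 0 0.148 0 0 85; 0 0 0 0.148 0 0 85; 0 0 0 0.148 0 0 85; 0 0 0 0 0 0 85'; python3 - <<'E'
from h import *
o=manip.get_obs();print(np.round(o['joint_pos'],2),np.round(o['ft_force'],1))
M=R.from_quat(o["ee_rot"]).as_matrix();print(M.round(3),(M.T@(np.array([.481,.406,.16])-o["position"])*1000).round(1))
E
```

```text
clock: 3.1
position: [0.4753, 0.4084, 0.2313]
ee_rot: [0.429, 0.562, -0.429, 0.562]
ft_force: [-0.1, -0.8, 0.6]
grip_width: 0.994
clock: 3.9
position: [0.4753, 0.4085, 0.2313]
ee_rot: [-0.651, -0.277, 0.651, -0.277]
ft_force: [0.1, -0.0, 0.9]
grip_width: 0.995
[-1.09  0.35  0.4   1.48 -0.14  1.35 -1.45] [ 0.1 -0.   0.9]
[[-0.     0.721 -0.693]
 [ 0.    -0.693 -0.721]
 [-1.    -0.     0.   ]] [71.3  5.9 -2.2]
```

```bash
python3 -m handwheel '0 5.9 -2.2 0 0 0 85; 35 0 0 0 0 0 85; 35 0 0 0 0 0 85; 0 0 0 0 0 0 85'; python3 - <<'E'
from h import *
for n in("scene","top"):
    c=cams.camera(n)["color"];a=c[200:310,110:240] if n=="top" else c[240:340,380:480]
    cv2.imwrite(f"pics/a_{n}.png",cv2.resize(a,None,fx=5,fy=5,interpolation=cv2.INTER_CUBIC))
E
```

```text
clock: 4.3
position: [0.4795, 0.4039, 0.1568]
ee_rot: [-0.647, -0.278, 0.652, -0.28]
ft_force: [-0.6, 0.2, -0.7]
grip_width: 0.997
```

View pics/a_top.png

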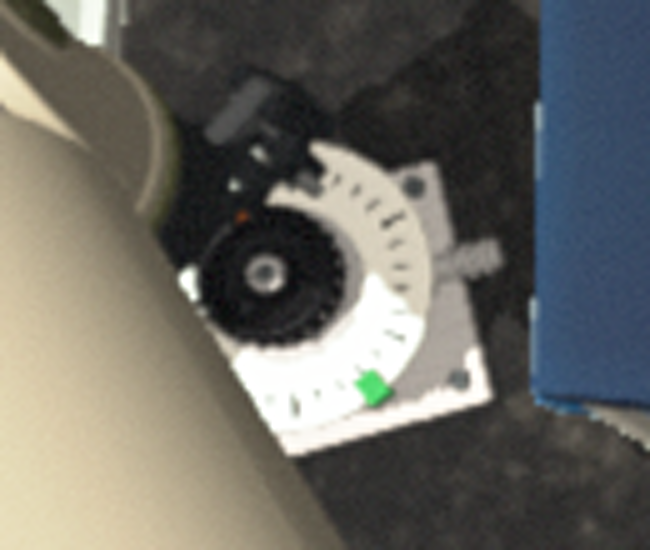

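View pics/a_scene.png

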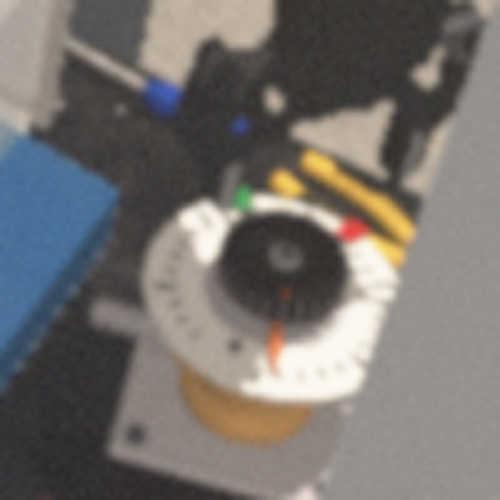

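```bash
python3 - <<'E'
from h import *
o=manip.get_obs();M=R.from_quat(o["ee_rot"]).as_matrix();print(o["position"])
for n,x0,y0 in(("scene",380,240),("top",110,200)):
    c=cams.camera(n)
    for p in (o["position"],o["position"]+M[:,1]*.045-M[:,0]*.013,o["position"]-M[:,1]*.045-M[:,0]*.013,o["position"]-M[:,0]*.1,[.481,.406,.124]):
        print(n,((proj(c,p)-[x0,y0])*5).round())
    cv2.imwrite(f"pics/full_{n}.png",c["color"])
E
```

```text
[0.48165917 0.40559263 0.16194196]
scene [303. 198.]
scene [221. 194.]
scene [394. 167.]
scene [346.  54.]
scene [289. 248.]
top [233. 259.]
top [300. 177.]
top [144. 331.]
top [146. 214.]
top [260. 275.]
```

View pics/full_scene.png

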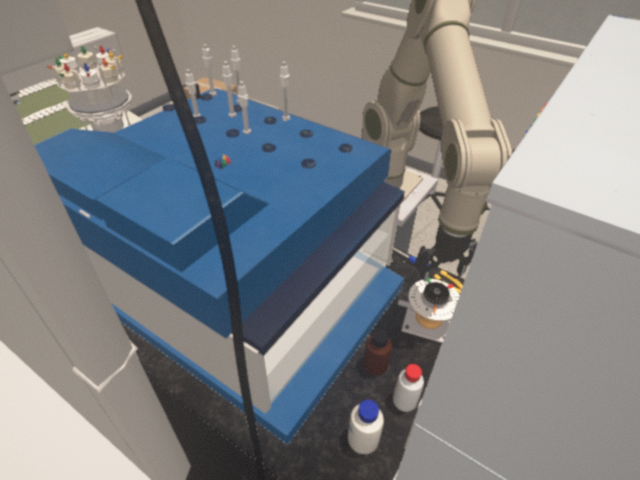

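View pics/full_top.png

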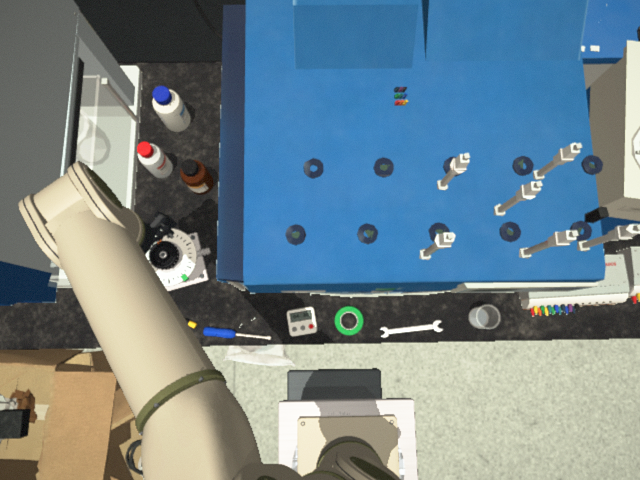

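```bash
python3 -m handwheel '32 0 0 0 0 0 85; 31 0 0 0 0 0 85; 0 0 0 0 0 0 85'; python3 - <<'E'
from h import *
o=manip.get_obs();print(np.round(o['joint_pos'],2),np.round(o['ft_force'],1),o["position"].round(4))
c=cams.camera("scene")["color"];a=c[240:340,380:480]
cv2.imwrite(f"pics/b.png",cv2.resize(a,None,fx=5,fy=5,interpolation=cv2.INTER_CUBIC))
E
```

```text
clock: 4.8
position: [0.4802, 0.4049, 0.0963]
ee_rot: [-0.649, -0.277, 0.652, -0.278]
ft_force: [-0.0, 0.4, -0.4]
grip_width: 0.999
[-1.06  0.46  0.38  1.62 -0.18  1.1  -1.4 ] [-0.   0.4 -0.4] [0.4802 0.4049 0.0963]
```

View pics/b.png

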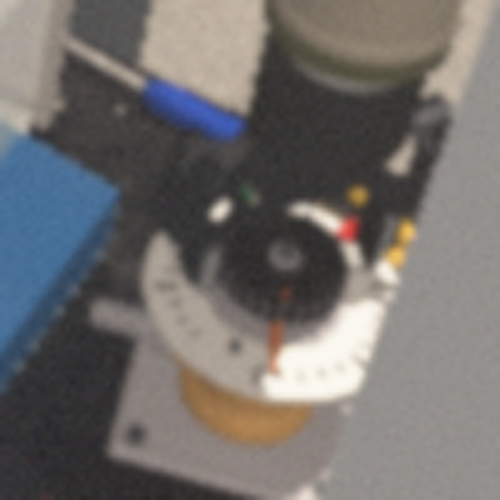

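```bash
python3 -m handwheel '0 0 0 0 0 0 58; 0 0 0 0 0 0 58; 0 0 0 0 0 0 58; 0 0 0 0 0 0 58; 0 0 0 0 0 0 58' 60; python3 - <<'E'
from h import *
o=manip.get_obs();print(o["torque"].round(2),o["position"].round(4), o["grip_width"]*85.4)
E
```

```text
clock: 5.35
position: [0.4831, 0.4063, 0.1016]
ee_rot: [0.652, 0.278, -0.649, 0.277]
ft_force: [-0.7, -2.5, 8.0]
grip_width: 0.723
[-0.67  0.04  0.12] [0.4831 0.4063 0.1016] 61.73567630100112
```

```bash
python3 -m handwheel '0 0 0 -0.1 0 0 58; 0 0 0 -0.1 0 0 58; 0 0 0 -0.1 0 0 58; 0 0 0 -0.1 0 0 58; 0 0 0 0 0 0 58'; python3 - <<'E'
from h import *
o=manip.get_obs();print(np.round(o['joint_pos'],2),o["torque"].round(2),o["position"].round(4), o["grip_width"]*85.4)
M=R.from_quat(o["ee_rot"]).as_matrix();print(np.degrees(np.arctan2(M[1,1],M[0,1])))
c=cams.camera("scene")["color"];a=c[240:340,380:480]
cv2.imwrite(f"pics/c.png",cv2.resize(a,None,fx=5,fy=5,interpolation=cv2.INTER_CUBIC))
E
```

```text
clock: 5.85
position: [0.4828, 0.4065, 0.1016]
ee_rot: [0.583, 0.403, -0.58, 0.402]
ft_force: [-0.5, -3.2, 8.0]
grip_width: 0.724
[-1.01  0.45  0.3   1.61 -0.15  1.1  -1.03] [-0.42  0.39  0.26] [0.4828 0.4065 0.1016] 61.85509006353725
-20.663413408278025
```

View pics/c.png

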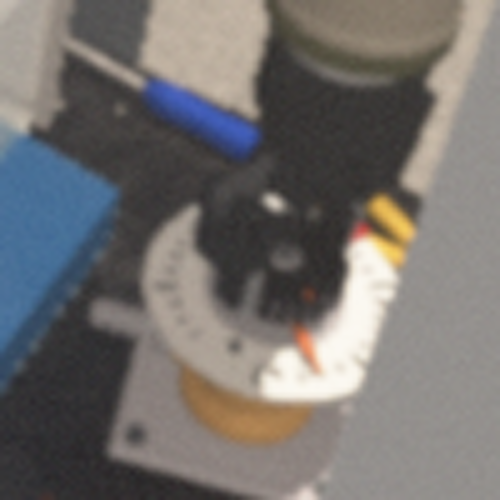

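```bash
python3 -m handwheel '0 0 0 -0.14 0 0 58; 0 0 0 -0.14 0 0 58; 0 0 0 -0.14 0 0 58; 0 0 0 -0.14 0 0 58; 0 0 0 -0.14 0 0 58; 0 0 0 -0.14 0 0 58; 0 0 0 -0.14 0 0 58; 0 0 0 0 0 0 58';python3 -m handwheel '0 0 0 -0.14 0 0 58; 0 0 0 -0.14 0 0 58; 0 0 0 -0.14 0 0 58; 0 0 0 -0.14 0 0 58; 0 0 0 -0.14 0 0 58; 0 0 0 0 0 0 58;0 0 0 0 0 0 58'; python3 - <<'E'
from m import *
o=manip.get_obs();print(np.round(o['joint_pos'],2),o["torque"].round(2),o["position"].round(4), o["grip_width"]*85.4)
M=R.from_quat(o["ee_rot"]).as_matrix();print(np.degrees(np.arctan2(M[1,1],M[0,1])))
print(blobs("scene")[1])
c=cams.camera("scene")["color"];a=c[240:340,380:480]
cv2.imwrite(f"pics/d.png",cv2.resize(a,None,fx=5,fy=5,interpolation=cv2.INTER_CUBIC))
c=cams.camera("top")["color"];a=c[200:310,110:240]
cv2.imwrite(f"pics/dt.png",cv2.resize(a,None,fx=5,fy=5,interpolation=cv2.INTER_CUBIC))
E
```

```text
clock: 6.7
position: [0.4821, 0.4064, 0.1016]
ee_rot: [0.324, 0.629, -0.322, 0.629]
ft_force: [-5.0, -3.3, 9.8]
grip_width: 0.728
clock: 7.4
position: [0.4818, 0.406, 0.1016]
ee_rot: [0.09, 0.701, -0.089, 0.702]
ft_force: [-7.6, -5.1, 11.6]
grip_width: 0.727
[-0.77  0.44  0.    1.6  -0.    1.1   0.54] [-1.19  1.59  0.14] [0.4818 0.406  0.1016] 62.11333218781257
75.421310362737
{'red': [], 'green': [], 'orange': []}
```

View pics/d.png

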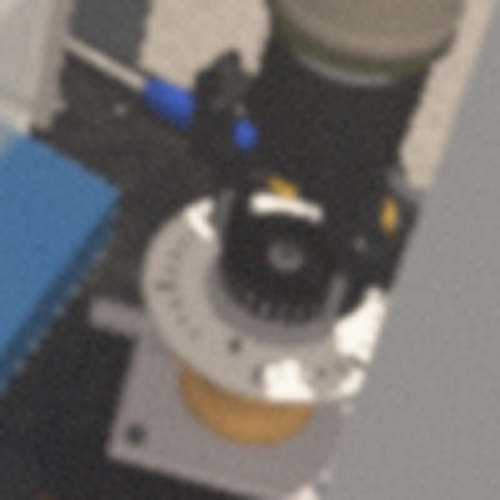

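View pics/dt.png

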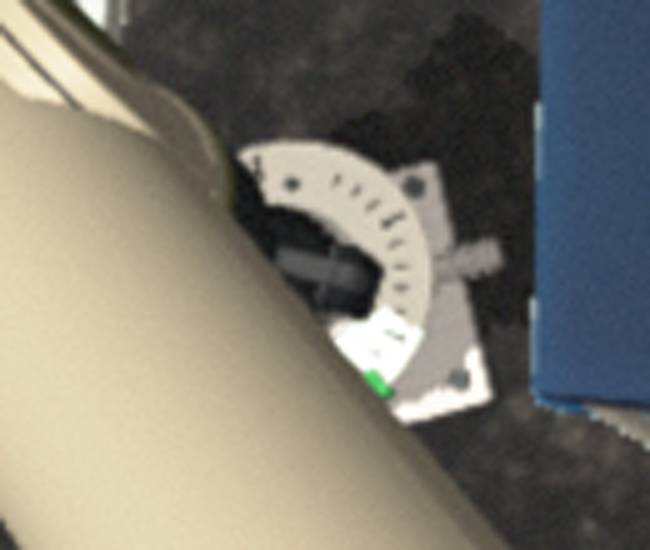

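```bash
python3 -m handwheel '0 0 0 -0.1 0 0 58; 0 0 0 -0.1 0 0 58; 0 0 0 -0.1 0 0 58; 0 0 0 -0.08 0 0 58; 0 0 0 0 0 0 58; 0 0 0 0 0 0 58';python3 -m handwheel '0 0 0 0 0 0 85; 0 0 0 0 0 0 85; 0 0 0 0 0 0 85; 0 0 0 0 0 0 85; -40 0 0 0 0 0 85;-40 0 0 0 0 0 85; -40 0 0 0 0 0 85; 0 0 0 0 0 0 85'; python3 - <<'E'
from m import *
o=manip.get_obs();print(np.round(o['joint_pos'],2),o["torque"].round(2),o["position"].round(4), o["grip_width"]*85.4)
M=R.from_quat(o["ee_rot"]).as_matrix();print(np.degrees(np.arctan2(M[1,1],M[0,1])))
print(blobs("scene")[1])
print(blobs("top")[1])
import rect; rect.rect("scene","rs1",2,.0975); rect.rect("top","rt1",2,.0975)
E
```

```text
clock: 8.15
position: [0.4818, 0.4057, 0.1016]
ee_rot: [-0.044, 0.705, 0.044, 0.706]
ft_force: [-6.5, -7.1, 13.9]
grip_width: 0.728
clock: 8.95
position: [0.4834, 0.4076, 0.225]
ee_rot: [-0.042, 0.703, 0.046, 0.708]
ft_force: [-0.2, -0.7, -0.1]
grip_width: 0.994
[-0.72  0.34 -0.06  1.46  0.02  1.33  0.91] [ 0.07 -0.06  0.02] [0.4834 0.4076 0.225 ] 84.88511192718322
97.16192683032506
{'red': [(np.int32(8), [450.5, 285.0], [0.4226, 0.4218])], 'green': [], 'orange': []}
{'red': [], 'green': [(np.int32(23), [184.3, 277.4], [0.4341, 0.3626])], 'orange': []}
```

View pics/rs1.png

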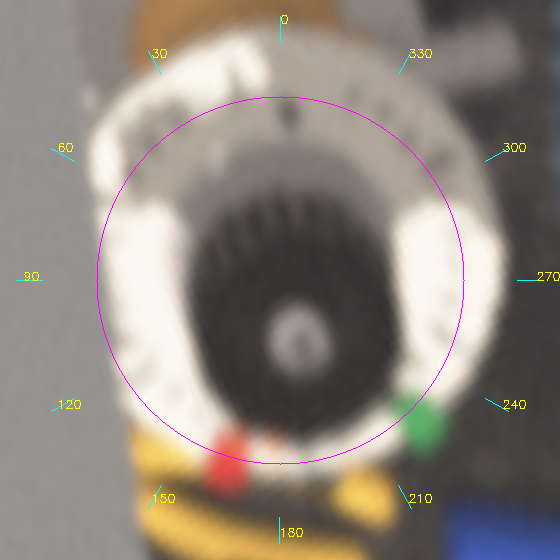

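View pics/rt1.png

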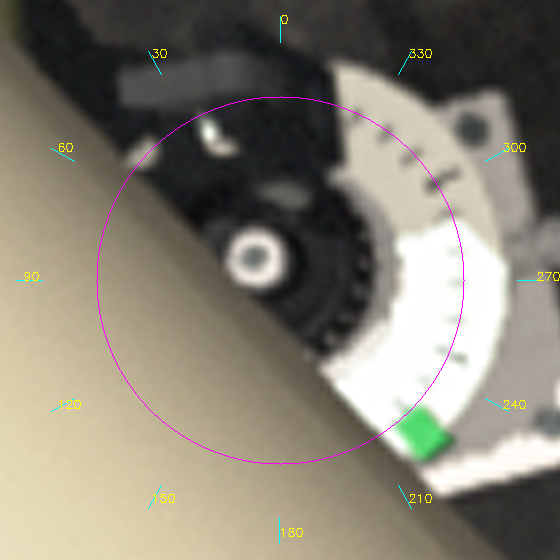

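```bash
python3 -m handwheel '0 0 -48 0 0 0 85; 0 0 -48 0 0 0 85; 0 0 -48 0 0 0 85; 0 0 -48 0 0 0 85; 0 40 -20 0 0 0 85; 0 40 0 0 0 0 85; 0 40 0 0 0 0 85; 0 0 0 0 0 0 85'; python3 - <<'E'
from m import *
o=manip.get_obs();print(np.round(o['joint_pos'],2),o["position"].round(4))
for n in("scene","top"): print(blobs(n)[1])
import rect; rect.rect("scene","rs2",2,.0975); rect.rect("top","rt2",2,.0975)
E
```

```text
clock: 10.05
position: [0.2532, 0.5019, 0.2166]
ee_rot: [-0.046, 0.707, 0.046, 0.705]
ft_force: [-0.2, -0.2, -1.3]
grip_width: 0.997
[-0.97  0.22 -0.25  1.64  0.05  1.29  0.48] [0.2532 0.5019 0.2166]
{'red': [(np.int32(8), [450.5, 285.0], [0.4226, 0.4218])], 'green': [], 'orange': []}
{'red': [(np.int32(26), [157.4, 283.8], [0.4207, 0.422])], 'green': [(np.int32(23), [184.3, 277.4], [0.4341, 0.3626])], 'orange': [(np.int32(5), [158.0, 266.0], [0.4609, 0.4227]), (np.int32(3), [161.3, 269.7], [0.4524, 0.4148])]}
```

View pics/rt2.png

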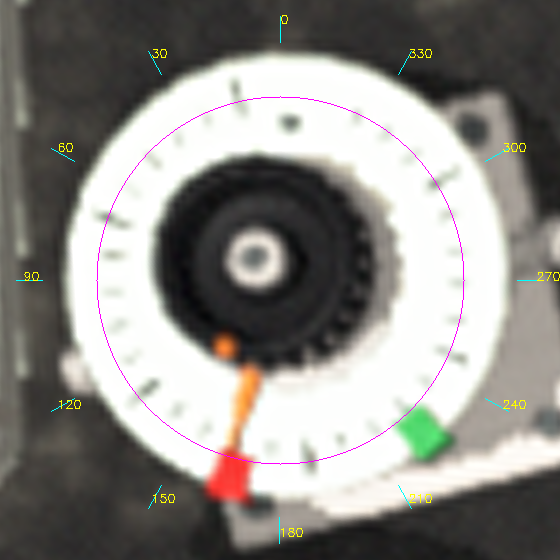

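View pics/rs2.png

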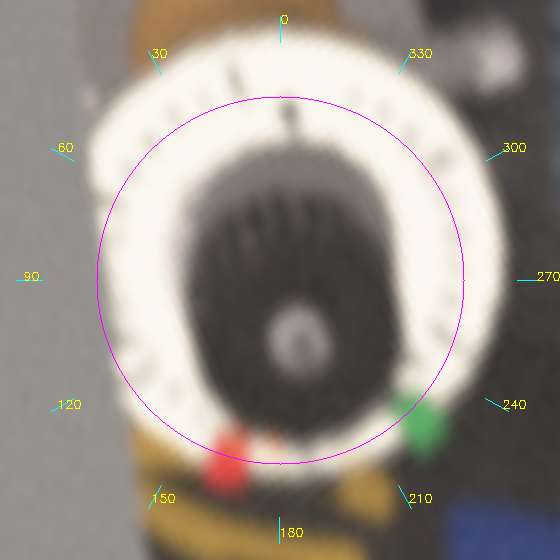

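```bash
python3 - <<'E'
from h import *
from workcell import hand_in
c=cams.camera("top");cv2.imwrite("pics/end.png",c["color"])
for t in("amber","beaker"): print(t,[(x["box"],x["conf"]) for x in cams.recognise("top",t)[:1]])
print(manip.get_obs()["ft_force"].round(1))
hand_in()
E
```

```text
amber [([180.0, 160.1, 34.0, 35.9], 0.57)]
beaker [([468.2, 303.7, 32.4, 27.1], 0.58)]
[-0.2  0.7  0.5]
the job is handed in; nothing more can be done
```

View pics/end.png

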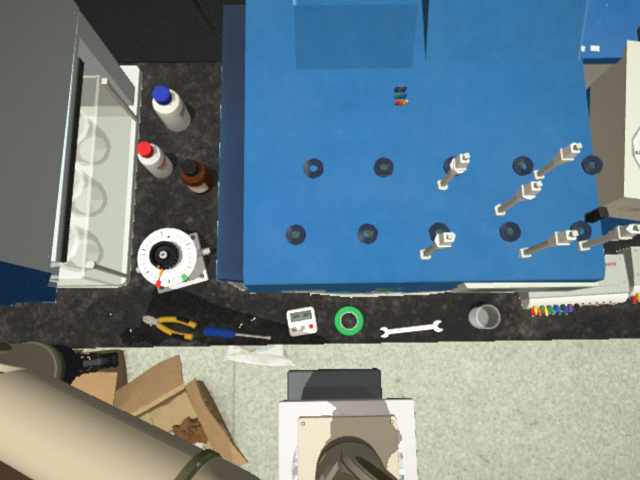

